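# Shut and latch the drawer box

## Task

The drawer of the small wooden box on the printer cart has been left open. Push the drawer fully shut with a fingertip, and only then flip the red toggle lever on top of the box over towards the drawer side, past its centre, so that it snaps into its latched position. Do not lift, tip or shove away the box, leave the other things where they are, and finish clear of everything.

Things in the scene. Friction and masses are not known exactly. Their poses are not given: they have to be found in the camera images.
- box: Loose wooden drawer box, about 0.9 kg, 120 mm deep (x), 130 mm wide (y), 48 mm high, on the cart top; slides or tips if pushed hard, over about 4 N. Origin: centre of its underside, z up; its -x axis points out of the drawer front, roughly towards the robot (within 0.5 rad). Front plane at x = -60 mm. Flat top but for the latch in the middle of the front edge.
- drawer (a joint): How far the drawer is out, in m: 0 fully shut (flush with the box front), 0.06 the stop; 0.03 to 0.05 at the start. It slides along the box's x axis with about 1 N of friction and light damping and stays where it is left. Its front board is 115 mm wide, from 7.5 to 40.5 mm above the cart top.
- knob_face (a point): Centre of the outer face of the drawer's brass knob, which is 18 mm in diameter and stands 32 mm out of the middle of the drawer front, its centre 24 mm above the cart top; the face looks along the box's -x axis. Moves with the drawer.
- lever (a joint): Angle of the red toggle lever, rad. 0 (start): unlatched, leaning 0.45 back from vertical, away from the drawer front. 0.45: upright, dead centre. 0.9: latched, leaning 0.45 forward, its steel tongue hanging 4 mm before the shut drawer front. A spring presses it to the nearer end: 1 to 2.5 N at the grip starts it, less towards centre; past centre it snaps on by itself.
- lever_pivot (a point): The lever's hinge axis, along the box's y, 60 mm above the cart top, 14 mm behind the front plane, mid width. Its steel bracket: a 3 mm thick base plate, 34 mm deep, 30 mm wide, and two cheeks within 7 mm fore and aft of the pivot, up to 65 mm above the cart top.
- lever_tip (a point): Middle of the lever's end, 48 mm from the pivot; moves with it. Outer 26 mm: red grip 18 mm wide (box y), 9 mm thick; below: steel arm 12 by 6 mm. Unlatched the tip is 21 mm behind the pivot, 103 mm above the cart top; upright 108 mm. A thin steel tongue opposite the lean reaches, unlatched, 19 mm before the front plane, 59 to 75 mm above the cart top.
- cartridge: Loose black printer cartridge, 100 x 45 mm, 46 mm high; origin at the centre of its underside. A bystander: it stands beside or behind the box.
- stapler: Loose chrome stapler, 140 x 34 mm, 62 mm high; origin at the centre of its underside. A bystander beside or behind the box.
- sharpener: Loose yellow plastic sharpener, 46 x 34 mm, 46 mm high; origin at the centre of its underside. A bystander beside or behind the box.
- clip: Loose stainless spring binder clip, lying, about 50 x 45 mm, 24 mm high; origin at its underside. A bystander beside or behind the box.
Not all that is in view belongs to the job. Of the things like the box, leave any that is purple; of the rest the smaller one is meant.

How it is judged:
By the outcome, as a careful person would: the job done as asked, in the order asked, and still so for the second after the job is handed in, with the robot touching nothing.
It also fails if it takes over 43 s, if anything falls off the work surface, if the arm or the gripper's body presses on something with over 40 N, if the wrist force passes 120 N, or if a joint passes its speed limit or range.

## Robot

A 6-joint arm with a two-finger parallel gripper is mounted at the origin on the work surface. World frame = base frame: x ahead of the robot, y to its left, z up, the work surface at z = 0. Lengths are in mm, angles in rad, forces in N, time in s.
With the tool pointing down it reaches from about 275 to 825 mm from the base axis. Payload 4.9 kg.
Tool frame: the origin (TCP) lies midway between the tips of the shut fingers; the grasp point (between the pads) lies 19 mm behind it (hold_point_z is the distance from the TCP to the grasp point, in mm); z points along the fingers, y is the line along which they close (so a half turn about z gives the same grasp; the last joint's range is limited). The gripper opens to 85 mm and grips with 20 to 120 N. Pads are 22 mm wide; open, the fingers measure 114 mm over their backs; the gripper's body (76 mm by 85 mm) begins 54 mm behind the grasp point. The pads swing forward as they close: fully open they stand 13 mm farther back than shut.
Start: joints at [1.118, 0.326, -0.193, 1.052, 0, 1.437], TCP at [172.38, 522.306, 231.281] pointing down, gripper open.
Joint ranges: [-2.65, 2.65], [-0.97, 1.79], [-1.3, 1.35], [-1.93, 2.1], [-1.47, 1.37], [-3.14, 3.14]. Speed limits (rad/s): [2.57, 2.57, 3.14, 3.14, 3.14, 3.14].

## Interface

Orientations are given as a 3x3 rotation matrix whose columns are the frame's x, y, z axes.
In Python, from station import * gives the robot as it stands. The module is installed in compiled form; this text tells all that it offers.
- The arm moves only by the tool carry_out, never from a script. Its argument "commands" is a list of rows, each a list of 5 numbers: the shift along the world's x, y, z in m, then the turn about the world's z in rad, then the closure, from 0 (fully open) to 1 (shut). A call has 1 to 8 rows; each row is the pose to reach, as a shift and turn from the pose commanded when the call began; what a row does not reach only later rows make up. A row lasts 1/10 s, in which the tool goes at most 50 mm and 8.59 degrees, less where a joint would pass 70% of its speed; a pose out of reach is approached as far as the arm can. A call with a gripper value outside its range is refused whole. The fingers move at their own pace and stop on an object; "newtons" is the grip in N (left out, the last holds). Time passes only in rows, so rows that repeat a pose let the fingers close. It gives the time, the measured TCP pose, the force, the opening and the grip force at its end, in the units of the state.
- observe(): the state, without advancing time (a new reading comes with each control period).
- grab_frame(name): name is "scene" or "side" or "wrist"; returns a dict with "pixels" (400x640x3 uint8, red, green, blue), "depth" (400x640 float32, mm along the optical axis (not along the pixel's ray), 0 where there is no reading), "mtx" (3x3 intrinsics, pixels), "position" and "rotation" of the camera in the world. Camera axes: x right, y up, looking along -z (the intrinsics and any distortion apply to the point x, -y, -z); pixel columns grow to the right and rows downward; lengths in mm; the calibration is good to about 2 mm. The wrist camera is an equidistant fisheye: a pixel r from the principal point sees the ray r / f radians off the axis. A picture is of the moment at which its call begins.
- sign_off(): hands the job in; it is judged then, once.
The state is a dict: "t": time; "joint_positions": joint angles; "qd": joint speeds; "effort": joint torques, N m; "eef_pos": TCP position; "orientation": TCP orientation; "contact_force": force on the tool from outside, world axes, zero at the start; "wrist_torque": the same for the moment, N m; "opening": opening from 0.0 (shut) to 1.0 (fully open); "gripper_force": force on a finger pad.
Only numpy, scipy, OpenCV 4.12 (cv2) and the standard library are available. Lean on these libraries where they do the work, as an engineer would, in place of code of your own. Each camera call takes 0.05 s, during which the arm holds its last target. There are 200 camera calls.

## Working session

There is one attempt and no reset: what is moved stays moved. The work goes in short steps, Python scripts to look and compute and a tool call to move; the robot and the scene stay as the last step left them, time stands still between calls to the robot, and variables do not carry over. Pictures are saved under pics/ and viewed, at most 10 in all, crops included, and the job is handed in when it is done.

Besides the shell and the picture viewer there is one more tool, called as name(argument=value, ...), one argument or row to a line, values as JSON. carry_out: Moves the arm, as the interface text tells. Its arguments: {"type":"object","properties":{"commands":{"type":"array","items":{"type":"array","items":{"type":"number"}}},"newtons":{"type":"number"}},"required":["commands"]}

```bash
mkdir -p pics
python3 - <<'E'
from station import *
import cv2,numpy as np,pickle
s=observe();print(s)
fs={}
for n in("scene","side"):
    f=grab_frame(n);fs[n]=f
    cv2.imwrite(f"pics/{n}0.png",f["pixels"][:,:,::-1]);print(n,f["mtx"],f["position"],f["rotation"],{k:v for k,v in f.items() if k not in("pixels","depth","mtx","position","rotation")})
pickle.dump(fs,open("f0.pkl","wb"))
E
```

```text
{'t': 0.0, 'joint_positions': array([ 1.11781694e+00,  3.26919162e-01, -1.93594696e-01,  1.05199950e+00,
       -3.18821091e-05,  1.43660793e+00]), 'qd': array([ 0.0004042 ,  0.00140985,  0.00154523,  0.00152802,  0.00307405,
       -0.00058982]), 'effort': array([-8.78033061e-04, -4.43399227e+01,  2.62442225e+01,  1.54851924e-02,
        6.58911858e-08,  4.62315253e-07]), 'eef_pos': array([172.11342878, 521.75828881, 230.51119286]), 'orientation': array([[-9.49614977e-01,  3.13418049e-01, -7.22784597e-04],
       [ 3.13418820e-01,  9.49613720e-01, -1.55781443e-03],
       [ 1.98119011e-04, -1.70585821e-03, -9.99998525e-01]]), 'contact_force': array([-0.12714758, -0.01375853,  0.7369733 ]), 'wrist_torque': array([ 0.04755101, -0.0490704 , -0.00022521]), 'gripper_force': 0.0, 'opening': 0.9996358622845609}
scene [[391.64651072   0.         313.92647491]
 [  0.         391.64651072 201.95139361]
 [  0.           0.           1.        ]] [949.19786246 156.19305359 707.48972508] [[-0.32986499 -0.80262719  0.49696949]
 [ 0.94398935 -0.28521584  0.16593985]
 [ 0.00855573  0.52387166  0.85175424]] {}
side [[474.28428503   0.         318.86147963]
 [  0.         474.28428503 195.45346058]
 [  0.           0.           1.        ]] [ 282.07690488 -636.76361051  578.39402285] [[ 0.91626592  0.2184131  -0.33578635]
 [-0.40055821  0.50615911 -0.7637775 ]
 [ 0.00314231  0.83432528  0.5512635 ]] {}
```

View pics/scene0.png

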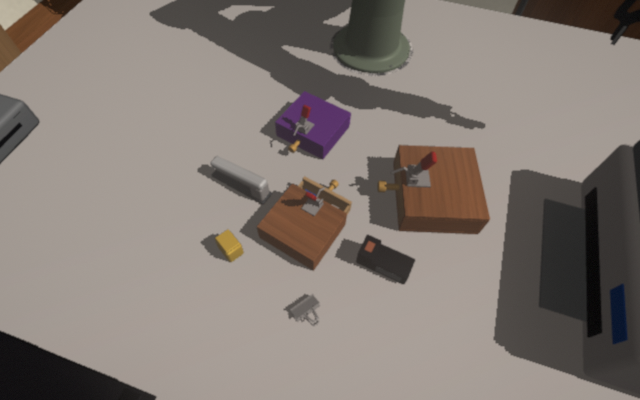

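View pics/side0.png

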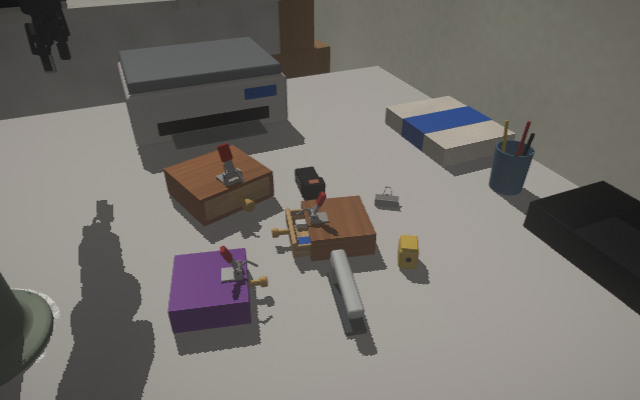

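The scene view shows the target: the small brown box with its top near (302,225), open drawer board at (326,195) and knob at (334,184). The purple box (313,125) and the larger brown box (440,188) are decoys. In the side view the target is at (338,225), its knob at (277,232) and its lever at (320,203).

```bash
cat > h.py <<'E'
import numpy as np,cv2
def rays(f,uv):
    uv=np.atleast_2d(uv).astype(float);K=f["mtx"]
    d=np.c_[(uv[:,0]-K[0,2])/K[0,0],-(uv[:,1]-K[1,2])/K[1,1],-np.ones(len(uv))]
    return d@np.array(f["rotation"]).T
def onplane(f,uv,z):
    d=rays(f,uv);p=np.array(f["position"]);return p+d*((z-p[2])/d[:,2])[:,None]
def cloud(f):
    v,u=np.mgrid[:400,:640];d=rays(f,np.c_[u.ravel(),v.ravel()])
    P=np.array(f["position"])+d*f["depth"].reshape(-1,1);P[f["depth"].ravel()==0]=np.nan
    return P.reshape(400,640,3)
def tri(f,a,g,b):
    p,q=np.array(f["position"]),np.array(g["position"]);d,e=rays(f,a)[0],rays(g,b)[0]
    s=np.linalg.lstsq(np.c_[d,-e],q-p,rcond=None)[0];A,B=p+s[0]*d,q+s[1]*e
    return (A+B)/2,np.linalg.norm(A-B)
E
python3 - <<'E'
from h import *;import pickle
fs=pickle.load(open("f0.pkl","rb"))
for n,r in(("scene",(245,355,170,275)),("side",(265,380,185,265))):
    f=fs[n];P=cloud(f);u0,u1,v0,v1=r
    h=cv2.cvtColor(f["pixels"],cv2.COLOR_RGB2HSV)
    sub=np.zeros((400,640),bool);sub[v0:v1,u0:u1]=1
    tab=P[sub&(h[...,1]<60)];print(n,"table z",np.nanpercentile(tab[:,2],[10,50]))
    m=sub&(P[...,2]>42)&(P[...,2]<53)&(h[...,1]>90)&(h[...,0]<18)
    m=cv2.morphologyEx(m.astype(np.uint8),cv2.MORPH_OPEN,np.ones((3,3)))
    c=max(cv2.findContours(m,cv2.RETR_EXTERNAL,cv2.CHAIN_APPROX_NONE)[0],key=cv2.contourArea)
    q=onplane(f,c[:,0],48)[:,:2].astype(np.float32)
    print("top z",np.nanmedian(P[m>0][:,2]),"rect",cv2.minAreaRect(q),cv2.boxPoints(cv2.minAreaRect(q)).round())
    red=sub&((h[...,0]<6)|(h[...,0]>172))&(h[...,1]>170)
    v,u=np.nonzero(red);print("red",len(u),u.mean(),v.mean(),np.nanmedian(P[red],0))
    br=sub&(h[...,0]>11)&(h[...,0]<24)&(h[...,1]>150)&(h[...,2]>120)
    k,l,st,ce=cv2.connectedComponentsWithStats(br.astype(np.uint8))
    for i in range(1,k):
        if st[i,4]>8: print("brass",st[i],ce[i],np.nanmedian(P[l==i],0))
    cr=f["pixels"][v0-10:v1+10,u0-10:u1+10,::-1];cv2.imwrite(f"pics/{n}c.png",cv2.resize(cr,None,fx=4,fy=4,interpolation=2))
a=[cv2.imread(f"pics/{n}c.png") for n in("scene","side")]
H=max(x.shape[0] for x in a);a=[cv2.copyMakeBorder(x,0,H-x.shape[0],0,0,0) for x in a]
o=np.hstack(a);cv2.imwrite("pics/crops.png",cv2.resize(o,(800,int(o.shape[0]*800/o.shape[1]))))
E
```

```text
scene table z [-1.10850963  0.55224053]
top z 48.22903711890433 rect ((610.6835327148438, 18.96912384033203), (130.32687377929688, 122.13912963867188), 76.1846694946289) [[536. -30.]
 [654. -59.]
 [686.  68.]
 [567.  97.]]
red 6 312.5 196.33333333333334 [585.66411125  31.91025995 102.02319551]
side table z [-1.89671644 -0.3623876 ]
top z 47.247931933079826 rect ((620.7546997070312, 14.5137939453125), (129.22927856445312, 88.1014404296875), 76.3596420288086) [[563. -38.]
 [648. -59.]
 [679.  67.]
 [593.  88.]]
red 0 nan nan [nan nan nan]<stdin>:14: RuntimeWarning: Mean of empty slice.
  ret = ret.dtype.type(ret / rcount)
  return np.nanmean(a, axis, out=out, keepdims=keepdims)
```

View pics/crops.png

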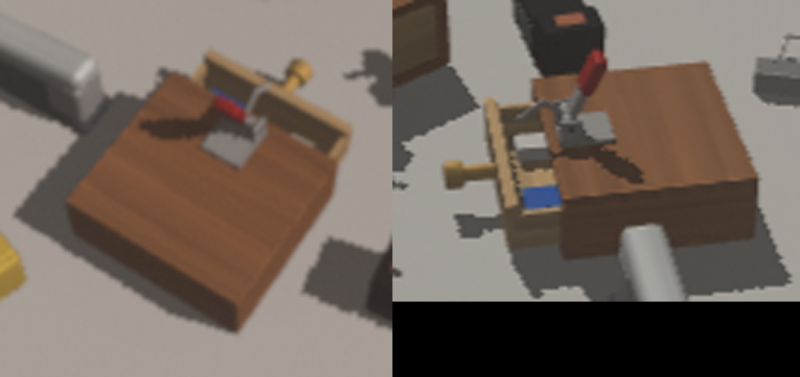

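The crops agree: knob face is at scene pixel (334,183) and side pixel (274,233), the lever leans back, and the tongue overhangs the front. Box rectangle measures 130 x 122 at yaw -0.24. Next I triangulate the knob and lever tip, while closing and raising nothing yet.

Run:
```python
from h import *;import pickle
fs=pickle.load(open("f0.pkl","rb"));S,D=fs["scene"],fs["side"]
yaw=-0.239;ex=np.array([np.cos(yaw),np.sin(yaw)]);ey=np.array([-ex[1],ex[0]])
c=np.array([610.7,19.])
def w(u,v): return (235+u/3.02,160+v/3.02)
def x(u,v): return (255+(u-392.5)/3.02,175+v/3.02)
for n,a,b in(("knob",w(300,69),x(452,174)),("tip",w(219,100),x(599,55)),("backright",w(238,330),x(709,63)),("frontR?",w(338,165),x(533,79)),("frontL",w(172,72),x(562,195)),("backL",w(68,202),x(757,178))):
    p,e=tri(S,a,D,b);d=p[:2]-c;print(n,p.round(1),round(e,1),"box",(d@ex).round(1),(d@ey).round(1))
t=np.array([172.1,521.8])
print("ex",ex,"ey",ey)
for bx in(-175,-140,-103): print(bx,(c+bx*ex).round(1),(c+bx*ex-t).round(1))
```

```text
knob [491.6  47.9  24. ] 0.7 box -122.6 -0.2
tip [582.   22.  104.4] 2.7 box -28.6 -3.8
backright [690.9  74.8  37.4] 7.0 box 64.7 73.2
frontR? [567.5  97.5  44.2] 1.1 box -60.5 66.1
frontL [536.7 -27.9  47.6] 3.3 box -60.8 -63.1
backL [651.2 -55.6  45.2] 0.9 box 57.0 -62.9
ex [ 0.97157519 -0.23673117] ey [0.23673117 0.97157519]
-175 [440.7  60.4] [ 268.6 -461.4]
-140 [474.7  52.1] [ 302.6 -469.7]
-103 [510.6  43.4] [ 338.5 -478.4]
```

carry_out(
  commands=[
    [0,0,0,0,1],
    [0,0,0,0.08,1],
    [0,0,0,0.08,1],
    [0,0,0,0.08,1],
  ],
)

```text
t: 0.5
eef_pos: [172.3, 522.2, 231.1]
orientation: [[-0.971, 0.238, -0.0], [0.238, 0.971, -0.0], [0.0, -0.0, -1.0]]
contact_force: [0.4, 0.1, 0.4]
opening: 0.328
gripper_force: 0.0
```

Run:
```python
from h import *;import pickle
fs=pickle.load(open("f0.pkl","rb"));S=fs["scene"]
for n,uv in(("purple c",(313,125)),("purple knob",(294,146)),("purple R",(350,122)),("purple bot",(322,156)),("big knob",(382,186)),("big FL",(400,148)),("stapler end",(268,185))):
    print(n,onplane(S,uv,40)[0].round())
```

```text
purple c [366. -44.  40.]
purple knob [438. -63.  40.]
purple R [329.  33.  40.]
purple bot [444.   4.  40.]
big knob [477. 145.  40.]
big FL [366. 158.  40.]
stapler end [553. -76.  40.]
```

carry_out(
  commands=[
    [0.025,-0.043,0,0,1],
    [0.05,-0.086,0,0,1],
    [0.075,-0.129,0,0,1],
    [0.1,-0.172,0,0,1],
    [0.125,-0.215,0,0,1],
    [0.15,-0.258,0,0,1],
    [0.175,-0.301,0,0,1],
    [0.2,-0.344,0,0,1],
  ],
)

```text
t: 1.3
eef_pos: [373.1, 176.5, 231.6]
orientation: [[-0.971, 0.238, 0.001], [0.238, 0.971, 0.0], [-0.001, 0.001, -1.0]]
contact_force: [1.3, 0.9, 0.8]
opening: -0.002
gripper_force: 0.0
```

carry_out(
  commands=[
    [0.03,-0.04,0,0,1],
    [0.06,-0.08,0,0,1],
    [0.0927,-0.1237,0,0,1],
    [0.0927,-0.1237,-0.05,0,1],
    [0.0927,-0.1237,-0.1,0,1],
    [0.0927,-0.1237,-0.15,0,1],
    [0.0927,-0.1237,-0.18,0,1],
    [0.0927,-0.1237,-0.18,0,1],
  ],
)

```text
t: 2.1
eef_pos: [461.3, 54.6, 47.7]
orientation: [[-0.971, 0.238, -0.008], [0.238, 0.971, 0.0], [0.008, -0.002, -1.0]]
contact_force: [-0.9, 0.4, 0.3]
opening: -0.002
gripper_force: 0.0
```

Run:
```python
from station import *;from h import *;import pickle
fs={n:grab_frame(n) for n in("scene","side","wrist")};pickle.dump(fs,open("f1.pkl","wb"));s=observe();print(s["eef_pos"],s["contact_force"])
o=np.hstack([cv2.resize(fs["scene"]["pixels"][100:260,230:390],(400,400)),cv2.resize(fs["side"]["pixels"][130:290,190:350],(400,400))])
cv2.imwrite("pics/a1.png",o[:,:,::-1])
```

```text
[466.28200782  54.62730337  52.63886492] [ 1.08122316  0.22727845 -0.04354361]
```

View pics/a1.png

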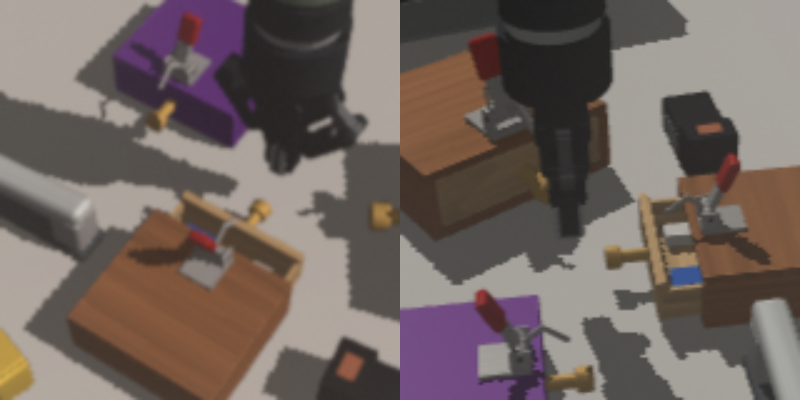

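The crop shows the shut fingers in front of the knob and clear: scene-crop tip (282,160), knob (262,208), purple box clear. Descend and approach.

carry_out(
  commands=[
    [0,0,-0.015,0,1],
    [0,0,-0.03,0,1],
    [0,0,-0.03,0,1],
    [0,0,-0.03,0,1],
    [0.0049,-0.0012,-0.03,0,1],
    [0.0097,-0.0024,-0.03,0,1],
    [0.0097,-0.0024,-0.03,0,1],
    [0.0097,-0.0024,-0.03,0,1],
  ],
)

```text
t: 3.05
eef_pos: [475.2, 52.1, 21.6]
orientation: [[-0.972, 0.237, 0.001], [0.237, 0.972, -0.0], [-0.001, 0.0, -1.0]]
contact_force: [0.1, 0.2, -0.4]
opening: 0.003
gripper_force: 0.0
```

Run:
```python
from station import *;from h import *
f=grab_frame("wrist");s=observe();print(s["eef_pos"],s["contact_force"])
print(f["mtx"],f["position"],f["rotation"])
cv2.imwrite("pics/w1.png",f["pixels"][:,:,::-1])
```

```text
[474.87898383  52.1665567   21.41552603] [-0.18483067  0.99339457 -0.52516311]
[[309.70691629   0.         322.6427693 ]
 [  0.         309.70691629 200.32276909]
 [  0.           0.           1.        ]] [396.58480122  71.45128919 163.51698024] [[ 2.36083554e-01 -9.21080992e-01 -3.09635855e-01]
 [ 9.71732626e-01  2.23944619e-01  7.47295886e-02]
 [ 5.09279972e-04 -3.18525689e-01  9.47914092e-01]]
```

View pics/w1.png

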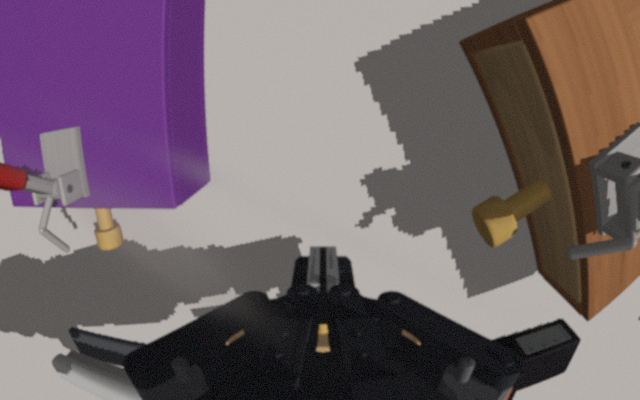

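The wrist view shows fingers at (322,265), with the purple and big boxes to the sides, clear of the hand. Push along the box x, 24 mm first.

carry_out(
  commands=[
    [0.0029,-0.0007,0,0,1],
    [0.0058,-0.0014,0,0,1],
    [0.0087,-0.0021,0,0,1],
    [0.0117,-0.0028,0,0,1],
    [0.0146,-0.0036,0,0,1],
    [0.0175,-0.0043,0,0,1],
    [0.0204,-0.005,0,0,1],
    [0.0233,-0.0057,0,0,1],
  ],
)

```text
t: 3.9
eef_pos: [498.2, 46.4, 21.2]
orientation: [[-0.972, 0.237, -0.0], [0.237, 0.972, 0.0], [0.0, -0.0, -1.0]]
contact_force: [-0.9, 0.6, -0.4]
opening: 0.001
gripper_force: 0.5
```

Run:
```python
from station import *;from h import *;import pickle
fs={n:grab_frame(n) for n in("scene","side")};s=observe();print(s["eef_pos"],s["contact_force"])
o=np.hstack([cv2.resize(fs["scene"]["pixels"][140:260,245:365],(400,400),interpolation=2),cv2.resize(fs["side"]["pixels"][170:290,230:350],(400,400),interpolation=2)])
cv2.imwrite("pics/a2.png",o[:,:,::-1])
```

```text
[498.85478898  46.3593546   21.339085  ] [ 0.20496756  0.15654577 -0.30233115]
```

View pics/a2.png

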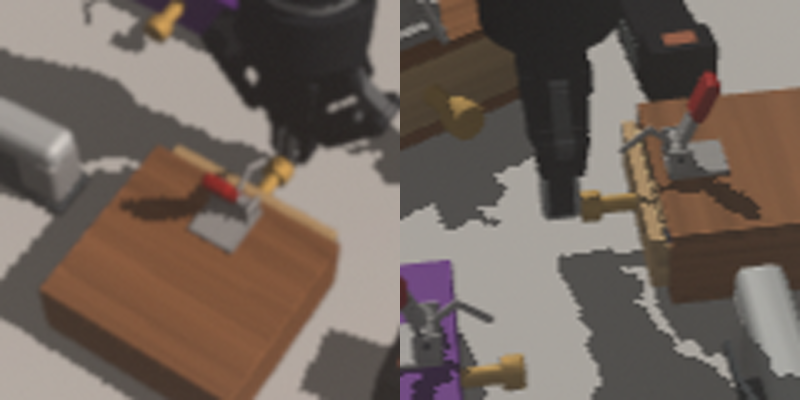

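The drawer has moved with the knob on the fingertip: scene crop shows a narrow gap, knob (280,172), side crop knob (590,205). About 12 mm remain; continue gently.

carry_out(
  commands=[
    [0.0012,-0.0003,0,0,1],
    [0.0023,-0.0006,0,0,1],
    [0.0035,-0.0009,0,0,1],
    [0.0047,-0.0011,0,0,1],
    [0.0058,-0.0014,0,0,1],
    [0.007,-0.0017,0,0,1],
    [0.0082,-0.002,0,0,1],
    [0.0087,-0.0021,0,0,1],
  ],
)

```text
t: 4.8
eef_pos: [507.0, 44.4, 21.3]
orientation: [[-0.972, 0.237, 0.0], [0.237, 0.972, 0.0], [-0.0, 0.0, -1.0]]
contact_force: [-1.1, 0.6, 0.0]
opening: -0.002
gripper_force: 0.5
```

carry_out(
  commands=[
    [0.0003,-0.0001,0,0,1],
    [0.0005,-0.0001,0,0,1],
    [0.0008,-0.0002,0,0,1],
    [0.001,-0.0002,0,0,1],
    [0.001,-0.0002,0,0,1],
  ],
)

```text
t: 5.3
eef_pos: [507.8, 44.2, 21.3]
orientation: [[-0.972, 0.237, -0.0], [0.237, 0.972, -0.0], [0.0, -0.0, -1.0]]
contact_force: [-0.4, -0.7, 0.8]
opening: -0.002
gripper_force: 0.4
```

Run:
```python
from station import *;from h import *
fs={n:grab_frame(n) for n in("scene","side")};s=observe();print(s["eef_pos"],s["contact_force"])
c=[cv2.resize(fs[n]["pixels"][a:a+80,b:b+80],(400,400),interpolation=2) for n,a,b in(("scene",170,275),("side",190,275))]
cv2.imwrite("pics/a3.png",np.hstack(c)[:,:,::-1])
```

```text
[507.78623449  44.15641035  21.27894866] [-1.03245006  0.95162528  0.57167876]
```

View pics/a3.png

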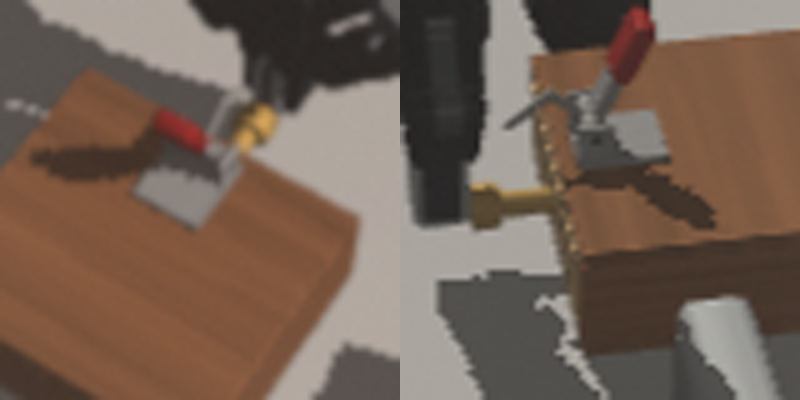

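Nearly shut: the side crop shows just a thin sliver of drawer board along (550–580,110–260). I finish in sub-millimetre steps, watching force.

carry_out(
  commands=[
    [0.0003,-0.0001,0,0,1],
    [0.0005,-0.0001,0,0,1],
    [0.0008,-0.0002,0,0,1],
    [0.001,-0.0002,0,0,1],
    [0.001,-0.0002,0,0,1],
  ],
)

```text
t: 5.9
eef_pos: [508.8, 43.9, 21.3]
orientation: [[-0.972, 0.237, -0.0], [0.237, 0.972, -0.0], [-0.0, -0.0, -1.0]]
contact_force: [-0.4, 0.6, 0.6]
opening: -0.001
gripper_force: 0.4
```

carry_out(
  commands=[
    [0.0003,-0.0001,0,0,1],
    [0.0005,-0.0001,0,0,1],
    [0.0005,-0.0001,0,0,1],
    [0.0005,-0.0001,0,0,1],
  ],
)

```text
t: 6.3
eef_pos: [508.9, 43.9, 21.2]
orientation: [[-0.972, 0.236, -0.001], [0.236, 0.972, 0.0], [0.001, -0.0, -1.0]]
contact_force: [-3.3, 0.2, 1.7]
opening: 0.002
gripper_force: 1.3
```

```bash
cat > st.py <<'E'
from station import *;import numpy as np
s=[]
for i in range(3): grab_frame("scene");o=observe();s.append(o["contact_force"])
print(o["t"],o["eef_pos"],np.round(s,1).tolist())
E
python3 st.py
```

```text
6.45 [508.89102017  43.9244146   21.21677374] [[-2.7, -0.1, 1.8], [-2.6, 0.7, 2.0], [-3.1, 0.6, 3.0]]
```

Force rose to about 3 N with the tip stopped, so the drawer has reached its end. Back off, rise, look.

carry_out(
  commands=[
    [-0.0146,0.0036,0,0,1],
    [-0.0291,0.0071,0,0,1],
    [-0.0291,0.0071,0,0,1],
    [-0.0291,0.0071,0.045,0,1],
    [-0.0291,0.0071,0.09,0,1],
    [-0.0291,0.0071,0.135,0,1],
    [-0.0291,0.0071,0.15,0,1],
    [-0.0291,0.0071,0.15,0,1],
  ],
)

```text
t: 7.25
eef_pos: [483.9, 50.7, 174.6]
orientation: [[-0.972, 0.237, 0.008], [0.237, 0.972, -0.0], [-0.008, 0.002, -1.0]]
contact_force: [-0.4, 0.8, -1.1]
opening: 0.001
gripper_force: 0.0
```

Run:
```python
from station import *;from h import *;import pickle
fs={n:grab_frame(n) for n in("scene","side")};s=observe();print(s["t"],s["eef_pos"],s["contact_force"]);pickle.dump(fs,open("f2.pkl","wb"))
for n,r in(("scene",(245,355,170,275)),("side",(265,380,185,265))):
    f=fs[n];P=cloud(f);u0,u1,v0,v1=r;h=cv2.cvtColor(f["pixels"],cv2.COLOR_RGB2HSV)
    sub=np.zeros((400,640),bool);sub[v0:v1,u0:u1]=1
    m=sub&(P[...,2]>42)&(P[...,2]<53)&(h[...,1]>90)&(h[...,0]<18)
    m=cv2.morphologyEx(m.astype(np.uint8),cv2.MORPH_OPEN,np.ones((3,3)))
    c=max(cv2.findContours(m,cv2.RETR_EXTERNAL,cv2.CHAIN_APPROX_NONE)[0],key=cv2.contourArea)
    print(n,cv2.minAreaRect(onplane(f,c[:,0],48)[:,:2].astype(np.float32)))
c=[cv2.resize(fs[n]["pixels"][a:a+80,b:b+80],(400,400),interpolation=2) for n,a,b in(("scene",170,275),("side",190,275))]
cv2.imwrite("pics/a4.png",np.hstack(c)[:,:,::-1])
```

```text
7.35 [480.9470107   50.86123331 171.14980137] [-0.3776429   0.04276973 -0.29510445]
scene ((611.4256591796875, 18.72919464111328), (130.1678924560547, 120.3896255493164), 76.37184143066406)
side ((620.8895263671875, 15.068901062011719), (128.41189575195312, 88.1014404296875), 76.3596420288086)
```

View pics/a4.png

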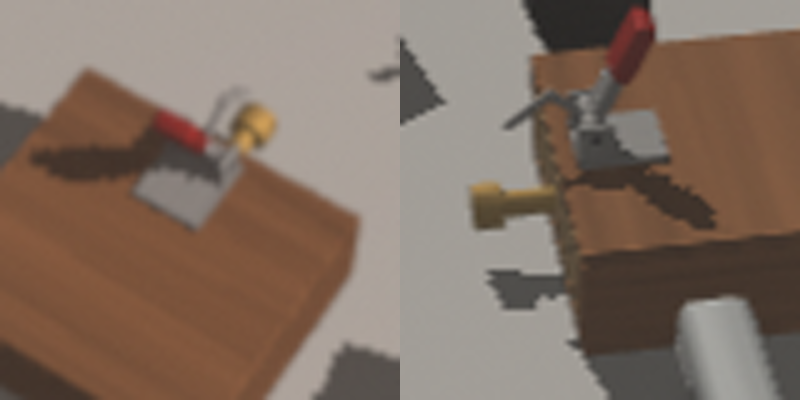

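Box unmoved, the drawer front is flush (side crop edge at (550–580,100–350)), and the lever is still back. I check the knob distance and move over behind the lever at height.

Run:
```python
from h import *;import pickle
fs=pickle.load(open("f2.pkl","rb"));S,D=fs["scene"],fs["side"]
ex=np.array([.9716,-.2367]);ey=np.array([.2367,.9716])
for a,b in(((275+262/5,170+120/5),(275+80/5,190+206/5)),):
    p,e=tri(S,a,D,b);d=p[:2]-[611,19];print(p,e,d@ex,d@ey)
```

```text
[522.14820952  42.34736129  22.0378962 ] 1.284494991055703 -91.85472004274615 1.6530774204115335
```

carry_out(
  commands=[
    [0.048,-0.012,0,0,1],
    [0.095,-0.023,0,0,1],
    [0.1402,-0.0341,0,0,1],
    [0.1402,-0.0341,0,0,1],
    [0.1402,-0.0341,-0.03,0,1],
    [0.1402,-0.0341,-0.06,0,1],
    [0.1402,-0.0341,-0.083,0,1],
    [0.1402,-0.0341,-0.083,0,1],
  ],
)

```text
t: 8.15
eef_pos: [615.8, 17.3, 82.8]
orientation: [[-0.972, 0.237, -0.01], [0.237, 0.972, 0.001], [0.01, -0.001, -1.0]]
contact_force: [-0.3, 0.1, -0.7]
opening: -0.0
gripper_force: 0.0
```

Run:
```python
from station import *;from h import *
fs={n:grab_frame(n) for n in("scene","side")};s=observe();print(s["t"],s["eef_pos"],s["contact_force"])
c=[cv2.resize(fs[n]["pixels"][a:a+100,b:b+100],(400,400),interpolation=2) for n,a,b in(("scene",150,265),("side",160,270))]
cv2.imwrite("pics/a5.png",np.hstack(c)[:,:,::-1])
```

```text
8.25 [619.18537862  17.06947973  87.13749786] [ 0.54188892 -0.07430329  0.43990239]
```

View pics/a5.png

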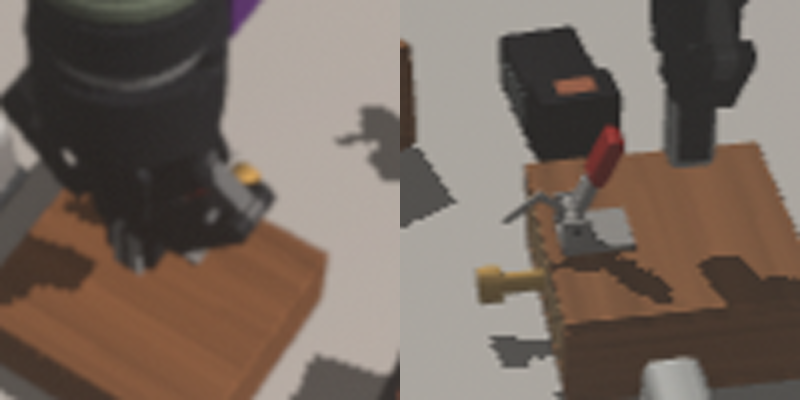

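Knob face at -91.9 mm confirms shut. The side crop shows the fingers behind the lever: finger tip (690,155), grip (605,150). Push the lever forward.

carry_out(
  commands=[
    [-0.0039,0.0009,0,0,1],
    [-0.0078,0.0019,0,0,1],
    [-0.0117,0.0028,0,0,1],
    [-0.0155,0.0038,0,0,1],
    [-0.0194,0.0047,0,0,1],
    [-0.0233,0.0057,0,0,1],
    [-0.0272,0.0066,0,0,1],
    [-0.0311,0.0076,0,0,1],
  ],
)

```text
t: 9.05
eef_pos: [589.5, 24.5, 88.6]
orientation: [[-0.972, 0.237, 0.001], [0.237, 0.972, -0.0], [-0.001, 0.0, -1.0]]
contact_force: [0.8, -0.6, 0.4]
opening: 0.003
gripper_force: 0.5
```

carry_out(
  commands=[
    [-0.0019,0.0005,0,0,1],
    [-0.0039,0.0009,0,0,1],
    [-0.0058,0.0014,0,0,1],
    [-0.0078,0.0019,0,0,1],
    [-0.0097,0.0024,0,0,1],
    [-0.0117,0.0028,0,0,1],
    [-0.0126,0.0031,0,0,1],
    [-0.0126,0.0031,0,0,1],
  ],
)

```text
t: 9.85
eef_pos: [576.4, 27.7, 88.2]
orientation: [[-0.972, 0.237, -0.0], [0.237, 0.972, 0.0], [0.0, -0.0, -1.0]]
contact_force: [0.2, 0.2, 0.0]
opening: -0.0
gripper_force: 0.0
```

carry_out(
  commands=[
    [0.0194,-0.0047,0,0,1],
    [0.0389,-0.0095,0,0,1],
    [0.0389,-0.0095,0.04,0,1],
    [0.0389,-0.0095,0.08,0,1],
    [0.0389,-0.0095,0.12,0,1],
    [0.0389,-0.05,0.12,0,1],
    [0.0389,-0.095,0.12,0,1],
    [0.0389,-0.095,0.12,0,1],
  ],
)

```text
t: 10.65
eef_pos: [616.0, -72.3, 208.7]
orientation: [[-0.97, 0.242, 0.001], [0.242, 0.97, -0.002], [-0.002, -0.002, -1.0]]
contact_force: [0.5, 0.7, -0.0]
opening: 0.002
gripper_force: 0.0
```

Run:
```python
from station import *;from h import *
fs={n:grab_frame(n) for n in("scene","side")};s=observe();print(s["t"],s["eef_pos"],s["contact_force"])
c=[cv2.resize(fs[n]["pixels"][a:a+120,b:b+120],(400,400),interpolation=2) for n,a,b in(("scene",155,255),("side",160,265))]
cv2.imwrite("pics/a6.png",np.hstack(c)[:,:,::-1])
```

```text
10.75 [615.38734087 -68.36224868 208.10064832] [ 0.02628082 -0.10352817  0.57132513]
```

View pics/a6.png

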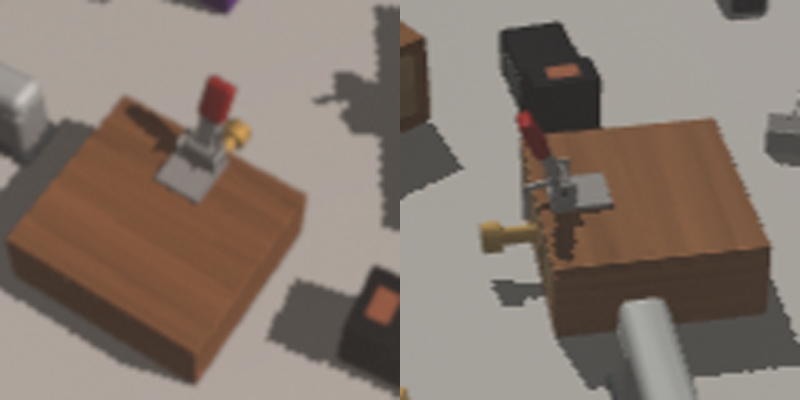

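The lever now leans forward over the drawer side (scene crop tip (218,82), side crop tip (523,118)) and the drawer is shut. I check the tip position and hand in.

Run:
```python
from station import *;from h import *
S,D=grab_frame("scene"),grab_frame("side")
p,e=tri(S,(255+218*.3,155+82*.3),D,(265+124*.3,160+117*.3));x=(p[:2]-[611,19])@[.9716,-.2367]
print(p,e,x,observe()["contact_force"])
if x<-60 and abs(p[2]-103)<6: print(sign_off())
```

```text
[544.85365076  34.07050891 102.88760976] 1.9531629386965679 -67.83498238387898 [ 0.13628732  0.46246549 -0.30299735]
the job is handed in; nothing more can be done
None
```

The drawer is fully shut and the lever is snapped forward into its latched position. The box has not visibly moved, the arm is clear of everything, and I handed the job in at about 11 s.

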